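# Restock the ink rack in the order of the reserve row

### The job

Move the four ink and solvent containers from the brown tray to the empty front row of the plywood rack, in the same order as the reserve row standing behind: each goes upright in the middle of the bay straight in front of the reserve container of the same kind, and the oblong can is turned in line with its reserve. Leave the reserve containers standing where they are.

Things in the scene. Friction and masses are not known exactly. Their poses are not given: they have to be found in the camera images.
- squat_tin: The loose squat round ink tin of bright metal, 62 mm across, 40 mm high. Starts upright in one bay of the tray. Under 0.3 kg. Origin: centre of its underside; z up.
- slim_can: The loose slim round aluminium can, 38 mm across for its lower 56 mm, with a black screw cap 22 mm across above; 72 mm high in all. Starts upright in one bay of the tray. Under 0.3 kg. Origin: centre of its underside; z up.
- oblong_can: The loose small oblong metal can, 60 mm along its x by 36 mm along its y and 62 mm high, with a black cap (20 mm across, 12 mm high, 16 mm off centre towards +x) on top; 74 mm high in all. Starts upright in one bay of the tray, turned up to about 15 degrees from the tray. Under 0.3 kg. Origin: centre of its underside; z up.
- jar: The loose amber glass jar, 50 mm across for its lower 40 mm, with a black lid 42 mm across above; 54 mm high in all. Starts upright in one bay of the tray. Under 0.3 kg. Origin: centre of its underside; z up.
- reserve_squat_tin: The reserve one, same shape and size as squat_tin, standing loose and upright in the back row of the rack, axes along the rack's. To be left where it is. Origin: centre of its underside.
- reserve_slim_can: The reserve one, same shape and size as slim_can, standing loose and upright in the back row of the rack, axes along the rack's. To be left where it is. Origin: centre of its underside.
- reserve_oblong_can: The reserve one, same shape and size as oblong_can, standing loose and upright in the back row of the rack, axes along the rack's. To be left where it is. Origin: centre of its underside.
- reserve_jar: The reserve one, same shape and size as jar, standing loose and upright in the back row of the rack, axes along the rack's. To be left where it is. Origin: centre of its underside.
- tray: Brown wooden tray, 84 mm (x) by 450 mm (y), fixed, nearer the robot. Origin: centre of its underside, on the bench. Floor 10 mm up; four bays along y, centres at y = -150, -50, 50, 150 mm, parted only by flush dark lines, one container in each, centred within about 8 mm. Lips 14 mm high along the long edges, ends 30 mm high at y = +-220 mm.
- rack: Pale plywood rack, 210 (x) by 450 mm (y), fixed, beyond the tray. Origin: on the bench under the middle of its floor; x away from the robot, y along the rows. Floor 10 mm up; flush dark lines mark 2 rows of 4 bays: back row x = +50 mm (the reserves, centred within 4 mm), empty front row x = -50 mm, y = -150, -50, 50, 150 mm. No front edge; ends 30 mm high, back board 45 mm.

How it is judged:
By the outcome, as a careful person would: the job done as asked, in the order asked, and still so for the second after the job is handed in, with the robot touching nothing.
It also fails if it takes over 99 s, if anything falls off the work surface, if the arm or the gripper's body presses on something with over 40 N, if the wrist force passes 120 N, or if a joint passes its speed limit or range.

### The arm

A 7-joint arm with a two-finger parallel gripper is mounted at the origin on the work surface. World frame = base frame: x ahead of the robot, y to its left, z up, the work surface at z = 0. Lengths are in m, angles in rad, forces in N, time in s.
With the tool pointing down it reaches from about 0.4 to 0.85 m from the base axis. Payload 6.9 kg.
Tool frame: the origin (TCP) lies midway between the tips of the shut fingers; the grasp point (between the pads) lies behind it (ctrl.pinch_z is the z of the grasp point in the tool frame, in m); z points along the fingers, y is the line along which they close (so a half turn about z gives the same grasp; the last joint's range is limited). The gripper opens to 85 mm and grips with 20 to 120 N. Pads are 22 mm wide; open, the fingers measure 114 mm over their backs; the gripper's body (76 mm by 85 mm) begins 54 mm behind the grasp point. The pads swing forward as they close: fully open they stand 13 mm farther back than shut.
Start: joints at [1.214, 0.507, -0.238, 1.5, 0.126, 1.149, -0.155], TCP at [0.279, -0.559, 0.231] pointing down, gripper open.
Joint ranges: [-3.08, 3.08], [-0.24, 2.05], [-1.43, 1.35], [0, 2.5], [-1.52, 4.66], [0.17, 1.96], [-2.89, 2.89]. Speed limits (rad/s): [2.39, 2.39, 3.14, 3.14, 3.14, 3.14, 3.14].

### API

Orientations are given as a unit quaternion [w, x, y, z].
In Python, from station import ctrl, get_state, vision, ticket, models gives the robot as it stands. Calls block until the motion is done:
- ctrl.movep(position, orientation): joint-space move of the TCP to a pose.
- ctrl.movel(position, frame=None, max_speed=0.15): straight line of the TCP; frame=None keeps the orientation; max_speed is the mean speed in m/s.
- ctrl.set_joints(angles): joint-space move.
- ctrl.ungrasp() and ctrl.close_gripper(force=None): open the fingers fully, or close them until they stop; force is the grip in N (None keeps the last).
- ctrl.pause(seconds).
- ctrl.ik(position, orientation): joint angles nearest the present ones, or None.
- get_state(): the state.
- vision.grab_frame(name): name is "side" or "top"; returns (picture, depth): 480x640x3 uint8, blue, green, red; 480x640 float32, m along the optical axis (not along the pixel's ray), 0 where there is no reading.
- vision.camera_info(name): a dict with "mtx" (3x3 intrinsics, pixels), "R" (3x3) and "t" (3): a world point X has camera coordinates R X + t. Camera axes: x right, y down, z forward; pixel columns grow to the right and rows downward; lengths in m; the calibration is good to about 2 mm. A picture is of the moment at which its call begins. camera_info takes no time and is no camera call.
A pose or a line that the arm cannot do raises ctrl.Unreachable and nothing moves.
- ticket.close_job(): hands the job in; it is judged then, once.
Trained networks look in the newest picture that a camera, given by its name, has taken for a name from the list of things; names that differ only in an ending like _2 or _b are one class to them, and where a whole thing is asked for, a point or a joint stands for the part that bears it (a point fixed in the world has none). Each returns a list of dicts, best first, with "p" (0 to 1); they miss things now and then, are a little off and sometimes report something else, mostly with a low value. They report only what shows in the picture. A call takes as long as a camera call.
- models.recognise(camera, target): "point" ([column, row] in pixels, amid what is visible of it).
- models.masks_of(camera, target): "mask" (480x640 bool, what is visible of it) and "point" ([column, row] in pixels, amid what is visible of it).
The state is a dict: "time": time; "qpos": joint angles; "qd": joint speeds; "tau": joint torques, N m; "tcp_pos": TCP position; "eef_rot": TCP orientation; "contact_force": force on the tool from outside, world axes, zero at the start; "wrist_torque": the same for the moment, N m; "width": finger opening in m; "gripper_force": force on a finger pad.
Only numpy, scipy, OpenCV 4.12 (cv2) and the standard library are available. Lean on these libraries where they do the work, as an engineer would, in place of code of your own. Each camera call takes 0.05 s, during which the arm holds its last target. There are 200 camera calls.

## Working session

There is one attempt and no reset: what is moved stays moved. The work goes in short steps, each a Python script; the robot and the scene stay as the last script left them, time stands still between calls to the robot, and variables do not carry over. Pictures are saved under pics/ and viewed, at most 14 in all, crops included, and the job is handed in when it is done.

```bash
mkdir -p pics; ls; python3 - <<'E'
from station import ctrl,get_state,vision,models
import cv2,numpy as np
for c in("top","side"):
    im,d=vision.grab_frame(c); cv2.imwrite(f"pics/{c}0.png",im); np.save(f"{c}0.npy",d)
    i=vision.camera_info(c); print(c,i)
    for n in["squat_tin","slim_can","oblong_can","jar","reserve_squat_tin","reserve_slim_can","reserve_oblong_can","reserve_jar","tray","rack"]:
        print(n,[(np.round(r["point"]).tolist(),round(r["p"],2)) for r in models.recognise(c,n)])
s=get_state();print(s,ctrl.pinch_z)
E
```

```text
pics
top {'mtx': array([[436.25185973,   0.        , 318.15642193],
       [  0.        , 436.25185973, 239.88005184],
       [  0.        ,   0.        ,   1.        ]]), 'R': array([[-0.01592946, -0.99986631,  0.00369025],
       [-0.99840491,  0.01570602, -0.05423051],
       [ 0.0541653 , -0.00454822, -0.99852162]]), 't': array([0.03910808, 0.58934732, 0.71159149])}
squat_tin [([384.0, 312.0], 0.69)]
slim_can [([326.0, 319.0], 0.98)]
oblong_can [([203.0, 325.0], 0.84)]
jar [([264.0, 325.0], 0.7)]
reserve_squat_tin [([377.0, 144.0], 0.81)]
reserve_slim_can [([319.0, 145.0], 0.57), ([264.0, 324.0], 0.46)]
reserve_oblong_can [([260.0, 143.0], 0.97)]
reserve_jar [([199.0, 148.0], 0.65)]
tray [([299.0, 320.0], 0.97)]
rack [([289.0, 182.0], 0.71)]
side {'mtx': array([[490.07277201,   0.        , 319.00899316],
       [  0.        , 490.07277201, 244.85491192],
       [  0.        ,   0.        ,   1.        ]]), 'R': array([[ 0.96677577, -0.25551237,  0.00761859],
       [-0.11910134, -0.47661155, -0.87100879],
       [ 0.22618462,  0.84116281, -0.49120836]]), 't': array([-0.5790315 , 
[... 498 characters left out ...]
8,  0.50747177, -0.23758402,  1.50018602,  0.12566731,
        1.14888582, -0.1548106 ]), 'qd': array([-4.70248222e-05, -4.97568803e-04, -1.36065686e-04, -6.46994066e-06,
       -7.50148133e-04,  6.11871206e-04, -2.10086945e-03]), 'tau': array([ 1.44964743e-04, -6.20377350e+01, -2.18497150e+00, -2.49963158e+01,
        1.38614484e-02,  2.46045965e-03,  1.07956907e-05]), 'tcp_pos': array([ 0.27900126, -0.55927048,  0.23129678]), 'eef_rot': array([6.58448304e-06, 9.73356218e-01, 2.29298219e-01, 1.80439861e-05]), 'contact_force': array([-0.18062535,  0.0374177 , -0.134052  ]), 'wrist_torque': array([0.06441034, 0.01391023, 0.00985335]), 'gripper_force': 0.0, 'width': 0.0850891305124079} -0.0187
```

View pics/top0.png

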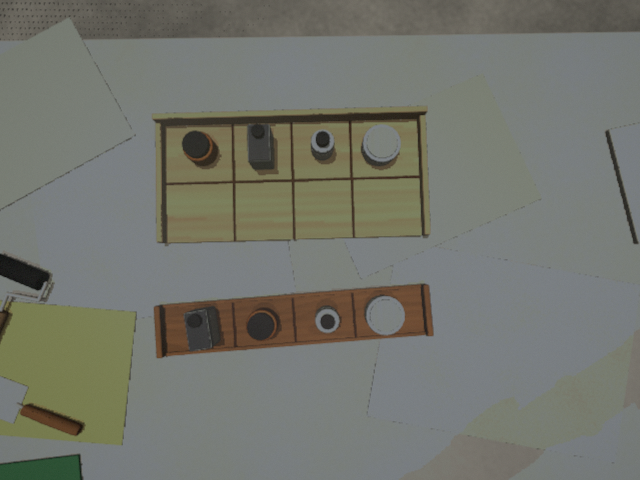

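View pics/side0.png

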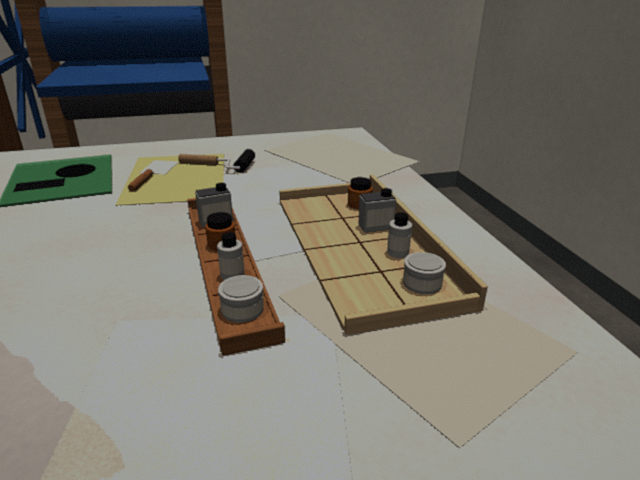

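The top view has the loose row, left to right, as oblong (203,328), jar (263,325), slim (327,320) and squat (385,315). The reserves behind are jar, oblong, slim, squat, and both oblong caps point up in the image (+x). Next I'll measure metric positions.

```bash
cat > h.py <<'E'
from station import ctrl,get_state,vision,models,ticket
import cv2,numpy as np
H=dict(squat_tin=.040,slim_can=.072,oblong_can=.062,jar=.054)
def world(c,d):
    i=vision.camera_info(c); v,u=np.mgrid[:480,:640]
    K=i["mtx"]; P=np.dstack([(u-K[0,2])/K[0,0]*d,(v-K[1,2])/K[1,1]*d,d])
    return (P-i["t"])@i["R"]
def rect(xy):
    (c,s,a)=cv2.minAreaRect((xy*1000).astype(np.float32)); 
    if s[0]<s[1]: s=s[::-1]; a+=90
    return np.round(c,1),np.round(s,1),round((a+90)%180-90,1)  # angle of long side from world x
E
python3 - <<'E'
from h import *
im,d=vision.grab_frame("top"); W=world("top",d)
for n in["rack","tray"]:
    r=models.masks_of("top",n)[0]; m=r["mask"]&(d>0); P=W[m]
    m2=cv2.morphologyEx(m.astype(np.uint8),cv2.MORPH_OPEN,np.ones((3,3)))>0
    Q=W[m2]; Q=Q[Q[:,2]<.05]
    print(n,round(r["p"],2),rect(Q[:,:2]),np.percentile(P[:,2],[5,50,95]).round(4), np.percentile(Q[:,:2],[.5,99.5],axis=0).round(3).tolist())
for n in list(H)+["reserve_"+k for k in H]:
    for r in models.masks_of("top",n):
        m=r["mask"]&(d>0); P=W[m]; z=.01+H[n.replace("reserve_","")]
        T=P[abs(P[:,2]-z)<.005]
        if len(T)<5: print(n,r["p"],"few",P[:,2].max());continue
        c,rad=cv2.minEnclosingCircle((T[:,:2]*1000).astype(np.float32))
        print(n,round(r["p"],2),r["point"],len(T),"z",T[:,2].mean().round(4),"mean",T[:,:2].mean(0).round(4)*1000,"circ",np.round(c,1),round(rad,1),"rect",rect(T[:,:2]))
cv2.imwrite("pics/crop.png",cv2.resize(im[100:360,145:440],None,fx=2.3,fy=2.3,interpolation=cv2.INTER_CUBIC))
E
```

```text
rack 0.56 (array([706.4,  74.3]), array([479.9, 229.5]), -89.2) [0.0077 0.0101 0.0429] [[0.593, -0.152], [0.803, 0.294]]
tray 0.82 (array([457.7,  74.1]), array([454.7,  86.9]), -86.4) [0.0076 0.0102 0.0283] [[0.407, -0.15], [0.512, 0.294]]
squat_tin 0.63 [383.8, 313.6] 1149 z 0.0489 mean [468.2 -73.8] circ [468.3 -74.7] 31.1 rect (array([467.6, -73.2]), array([59.9, 58.9]), -0.9)
squat_tin 0.3 [294.0, 320.1] 46 z 0.0483 mean [456.3  41.8] circ [469.8  64.4] 168.5 rect (array([457.7,  64.1]), array([335.7,  54.7]), -88.6)
slim_can 0.61 [326.7, 317.1] 165 z 0.0815 mean [463.7  18.1] circ [463.4  18. ] 10.9 rect (array([463.9,  18. ]), array([20.7, 19.6]), -1.5)
oblong_can 0.83 [201.8, 325.0] 761 z 0.0728 mean [450.9 213.3] circ [453.6 214.6] 32.0 rect (array([453.5, 215.3]), array([58.8, 35.9]), 9.1)
jar 0.7 [263.6, 324.6] 578 z 0.0636 mean [456.1 121.4] circ [455.8 121.7] 20.9 rect (array([455.9, 121.7]), array([40.4, 40.1]), 88.5)
reserve_squat_tin 0.6 [377.1, 144.6] 1115 z 0.049 mean [743.7 -74.9] circ [744.1 -75.3] 31.0 rect (array([744.3, -75.1]), array([60.8, 59.8]), -46.1)
reserve_squat_tin 0.6 [262.5, 144.1] 45 z 0.0494 mean [718.2 112.5] circ [738.2 119.1] 31.4 rect (array([731.2, 107.7]), array([62.9, 26.8]), -31.7)
reserve_slim_can 0.66 [320.8, 144.3] 159 z 0.0815 mean [743.7  20.6] circ [743.8  20.7] 10.7 rect (array([743.8,  20.9]), array([20.7, 20. ]), -0.9)
reserve_slim_can 0.17 [326.3, 315.9] 165 z 0.0815 mean [463.7  18.1] circ [463.4  18. ] 10.9 rect (array([463.9,  18. ]), array([20.7, 19.6]), -1.5)
reserve_oblong_can 0.72 [262.2, 144.0] 722 z 0.0728 mean [736.1 119.6] circ [741.2 120.1] 33.2 rect (array([740.4, 120.3]), array([58.8, 36.4]), 1.8)
reserve_jar 0.64 [200.1, 149.8] 531 z 0.0638 mean [742.4 220.7] circ [742.8 221.1] 20.6 rect (array([742.6, 220.9]), array([40. , 39.7]), -2.2)
```

View pics/crop.png

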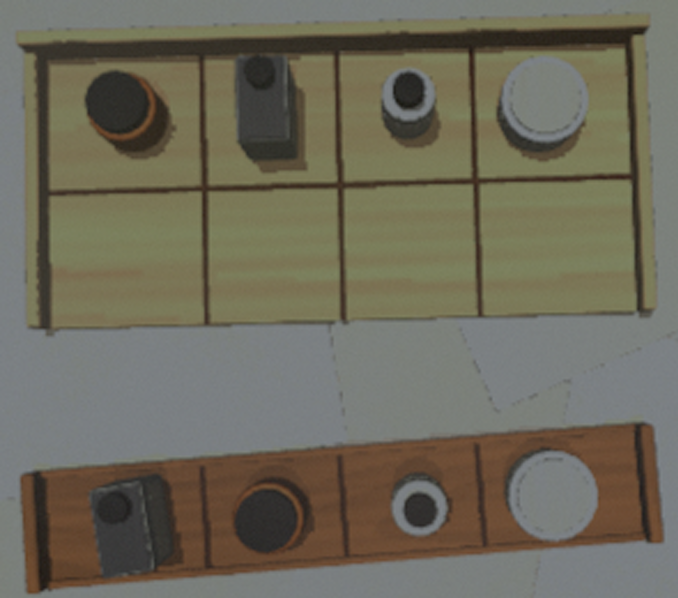

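```bash
python3 - <<'E'
from h import *
i=vision.camera_info("top"); K=i["mtx"]
def gp(x,y,z=.01):
    p=np.array([(x+.5)/2.3-.5+145,(y+.5)/2.3-.5+100,1]); r=i["R"].T@np.linalg.inv(K)@p; o=-i["R"].T@i["t"]
    return (o+r*(z-o[2])/r[2])[:2]
A=[(204,188,0,100),(341,185,0,0),(476,181,0,-100),(207,323,-105,100),(344,320,-105,0),(481,316,-105,-100)]
src=np.array([[a[2],a[3]] for a in A])/1000.; dst=np.array([gp(a[0],a[1]) for a in A])
def fit(src,dst):
    a=src-src.mean(0); b=dst-dst.mean(0); th=np.arctan2((a[:,0]*b[:,1]-a[:,1]*b[:,0]).sum(),(a*b).sum())
    R=np.array([[np.cos(th),-np.sin(th)],[np.sin(th),np.cos(th)]]); t=dst.mean(0)-R@src.mean(0); 
    print(t.round(4),np.degrees(th).round(2),((dst-src@R.T-t)*1000).round(1).tolist()); return R,t
R,t=fit(src,dst)
fit(np.array([[.05,.15],[.05,.05],[.05,-.05],[.05,-.15]]),np.array([[.7426,.2209],[.7404,.1203],[.7438,.0207],[.7441,-.0751]]))
for y in(.15,.05,-.05,-.15): print((R@[-.05,y]+t).round(4))
# plan check
for p in[(.4535,.215,.15),(.468,-.0745,.15),(.643,.22,.15),(.643,-.08,.15),(.468,-.0745,.012),(.643,.22,.012)]:
    q=ctrl.ik(p,[0,1,0,0]); print(None if q is None else np.round(q,2))
E
```

```text
[0.6951 0.0711] 0.65 [[-2.5, 0.5], [-3.0, -0.3], [-2.6, 0.2], [3.0, 0.0], [2.5, -0.1], [2.7, -0.3]]
[0.6927 0.0713] 0.46 [[1.1, -0.8], [-1.9, -1.4], [0.7, -1.0], [0.2, 3.2]]
[0.6434 0.2205]
[0.6446 0.1205]
[0.6457 0.0205]
[ 0.6468 -0.0795]
[-0.04  0.46 -0.66  1.93  0.37  0.87 -2.46]
[ 0.35  0.38 -0.33  2.    0.17  0.79 -1.65]
[-0.09  0.69 -0.5   1.45  0.35  1.09 -2.23]
[ 0.23  0.61 -0.24  1.55  0.16  1.   -1.63]
[ 0.2   0.6  -0.14  2.14  0.19  0.41 -1.66]
[-0.21  0.81 -0.28  1.57  0.28  0.8  -2.17]
```

```bash
cat >> h.py <<'E'
RY=np.radians(.6); TR=np.array([.6927,.0712]); RR=np.array([[np.cos(RY),-np.sin(RY)],[np.sin(RY),np.cos(RY)]])
def quat(yaw): a=(yaw+np.pi)/2; return [0,np.cos(a),np.sin(a),0]
def target(y): return RR@[-.05,y]+TR
def movejob(xy,yaw,y,hz,up=.15):
    """hz: height of the TCP above the floor (10 mm)"""
    z=.01+hz; g=target(y)
    ctrl.movep([*xy,up],quat(yaw)); ctrl.movel([*xy,z],max_speed=.12)
    ctrl.close_gripper(30); s=get_state(); print("grip",s["width"].__round__(4),s["gripper_force"],s["time"])
    ctrl.movel([*xy,up],max_speed=.15)
    print("held",get_state()["width"].__round__(4))
    ctrl.movep([*g,up],quat(RY)); ctrl.movel([*g,z+.0015],max_speed=.1)
    s=get_state(); print("tcp",s["tcp_pos"].round(4),g.round(4),s["contact_force"].round(1))
    ctrl.ungrasp(); ctrl.pause(.2); ctrl.movel([*g,up],max_speed=.2); print("t",get_state()["time"])
E
python3 - <<'E'
from h import *
movejob((.4636,.018),np.radians(3.5),-.05,.014)
E
```

```text
grip 0.0373 29.634447991847992 5.5417
held 0.0375
tcp [0.6437 0.0208 0.0262] [0.6432 0.0207] [-0.4 -0.2 -1.4]
t 10.1833
```

```bash
python3 - <<'E'
from h import *
movejob((.4682,-.0742),np.radians(3.5),-.15,.003)
im,d=vision.grab_frame("side"); cv2.imwrite("pics/s1.png",im)
E
```

```text
grip 0.0611 31.799907088279724 12.6417
held 0.0615
tcp [ 0.6447 -0.0793  0.0152] [ 0.6443 -0.0793] [-0.   0.1 -2.3]
t 17.3417
```

View pics/s1.png

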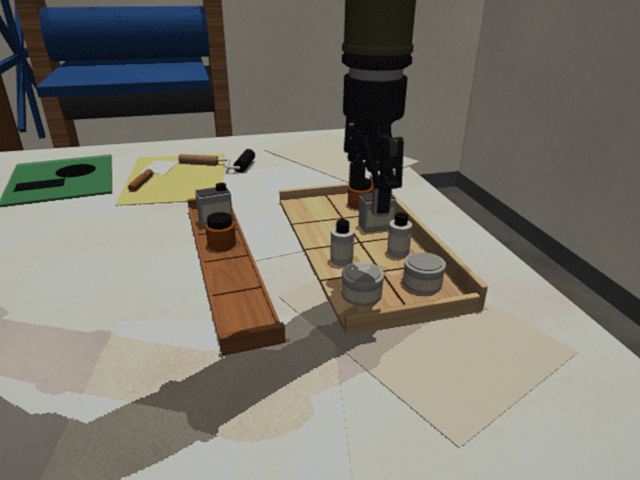

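The slim can (342,243) and squat tin (363,283) both stand upright in their bays in front of their reserves. Next are the jar, then the oblong can.

```bash
python3 - <<'E'
from h import *
movejob((.4558,.1217),np.radians(3.5),.15,.005)
movejob((.4533,.2150),np.radians(9.1),.05,.014)
ctrl.movep([.45,-.2,.25],quat(0))
im,d=vision.grab_frame("top"); W=world("top",d); cv2.imwrite("pics/t2.png",im)
im2,_=vision.grab_frame("side"); cv2.imwrite("pics/s2.png",im2)
for n,y in[("jar",.15),("oblong_can",.05),("slim_can",-.05),("squat_tin",-.15)]:
  for xx in(-.05,.05):
    g=RR@[xx,y]+TR
    m=(abs(W[...,2]-.01-H[n])<.005)&(np.hypot(W[...,0]-g[0],W[...,1]-g[1])<.045)
    c,rad=cv2.minEnclosingCircle((W[m][:,:2]*1000).astype(np.float32))
    print(n,xx,"goal",(g*1000).round(1),"circ",np.round(c,1),round(rad,1),rect(W[m][:,:2]))
print(get_state()["time"])
E
```

```text
grip 0.0494 30.465402603149414 20.1583
held 0.0495
tcp [0.6416 0.2209 0.0173] [0.6411 0.2207] [-0.8 -0.5 -1.1]
t 25.0083
grip 0.0356 30.821537375450134 27.4917
held 0.0355
tcp [0.6426 0.1209 0.0263] [0.6422 0.1207] [-0.8 -0.5 -1.4]
t 32.2417
jar -0.05 goal [641.1 220.7] circ [641.  219.3] 21.0 (array([641. , 218.7]), array([40.7, 39.5]), 88.8)
jar 0.05 goal [741.1 221.7] circ [743.7 221.2] 21.4 (array([743.4, 221.4]), array([41.3, 40.8]), 14.0)
oblong_can -0.05 goal [642.2 120.7] circ [641.9 119.4] 33.3 (array([642.2, 119.2]), array([60.2, 35.6]), 0.8)
oblong_can 0.05 goal [742.2 121.7] circ [741. 120.] 33.0 (array([740.4, 120.6]), array([58.5, 36.3]), 0.5)
slim_can -0.05 goal [643.2  20.7] circ [643.2  19.5] 10.9 (array([643.2,  19.4]), array([20.5, 19.9]), -0.8)
slim_can 0.05 goal [743.2  21.7] circ [743.9  20.4] 10.8 (array([744. ,  20.9]), array([20.3, 20. ]), -1.4)
squat_tin -0.05 goal [644.3 -79.3] circ [644.1 -80.5] 31.0 (array([643.9, -80.4]), array([60.9, 60.3]), -25.9)
squat_tin 0.05 goal [744.3 -78.3] circ [744.3 -75.5] 31.0 (array([744.3, -75.1]), array([60.5, 60.1]), 80.6)
33.7833
```

View pics/t2.png

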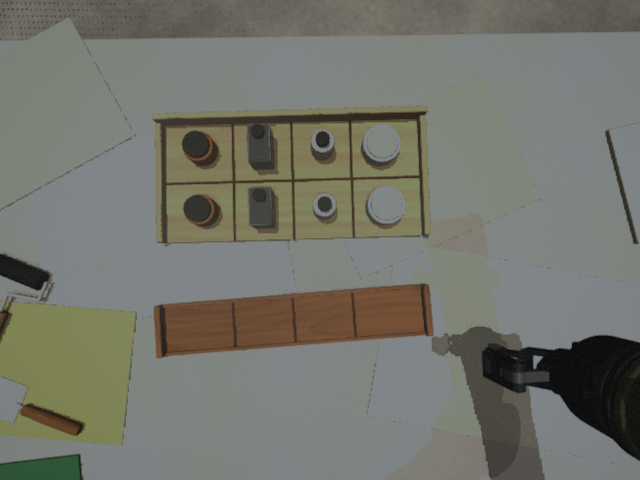

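View pics/s2.png

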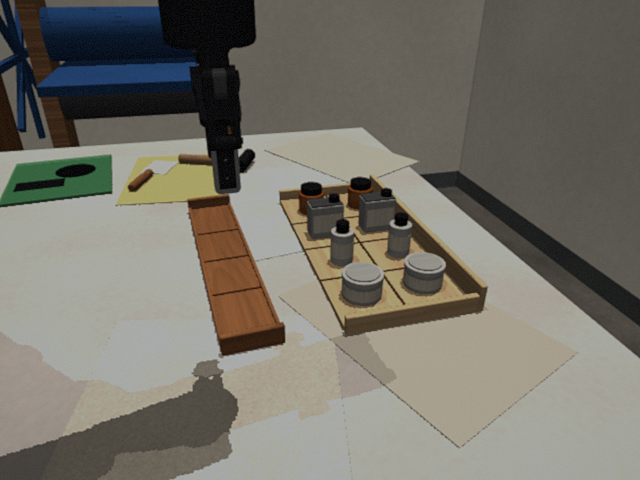

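All four stand upright within about 2 mm of their bay centres: in the top view, jar (201,210), oblong (260,207), slim (325,206) and squat (385,205). The oblong is in line with its reserve, the reserves haven't moved, and the robot is clear.

```bash
python3 -c "
from station import ticket; print(ticket.close_job())"
```

```text
the job is handed in; nothing more can be done
None
```

The job is handed in at about 34 s of the 99 s: all four containers stand upright in the front row in reserve order, each measured within about 2 mm of its bay centre, with the oblong can in line with its reserve and the reserves unmoved.

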